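# Tighten the screw clamp on the pine block

### The job

Two red screw clamps stand on the bench; one has the pine block under its pad. Turn the black knob of that clamp clockwise (seen from above) until the pad just touches the block, which is when the white line on the knob meets the white mark on the collar, then add one eighth of a turn (45 degrees, to the yellow mark) and no more. Then let go; leave the block where it lies and do not turn the knob of the empty clamp.

Things in the scene. Friction and masses are not known exactly. Their poses are not given: they have to be found in the camera images.
- clamp_grip (a point): Grip point on the black knob of the clamp with the block: on its upright axis, 140 mm above the bench. Grip bar 42 mm long, 13 thick; its top is 14 mm above this point, the knob's 44 mm disc 24 mm below. The frame turns with the knob: x along the bar (white line on top at its -x end), y across the 13 mm (pinch from above), z up. The knob turns in place, without rising or sinking.
- clamp_knob (a joint): Angle of that knob, rad, growing clockwise seen from above. 0: pad just touches the block (white line at the collar's white mark). It starts at -0.65 to -0.25, the pad 6.4 mm per rad above the block. Past 0 the sprung pad presses, adding up to 0.1 N m to 0.12 N m of friction. 0.785 is an eighth of a turn past touching (yellow mark). It stays where left.
- pine_center (a point): Centre of the loose pine block, 45 x 90 x 36 mm (x, y, z), lying on the 12 mm foot plate under the pad of its clamp. Both clamps are alike and fixed: red foot 120 x 80 mm, column on the far side, arm top at 104 mm, dark 68 mm collar below the knob with a white mark on the robot's side and a yellow one 45 degrees clockwise of it. Yaw within 20 degrees.
- spare_pointer (a point): Outer end of the white line on top of the knob of the other, empty clamp: 20 mm from that knob's axis, 154 mm above the bench. No block lies under its pad; its knob is to be left alone.

How it is judged:
By the outcome, as a careful person would: the job done as asked, in the order asked, and still so for the second after the job is handed in, with the robot touching nothing.
It also fails if it takes over 32 s, if anything falls off the work surface, if the arm or the gripper's body presses on something with over 40 N, if the wrist force passes 120 N, or if a joint passes its speed limit or range.

### The arm

A 6-joint arm with a two-finger parallel gripper is mounted at the origin on the work surface; the furniture and walls round the work are solid. World frame = base frame: x ahead of the robot, y to its left, z up, the work surface at z = 0. Lengths are in m, angles in rad, forces in N, time in s.
With the tool pointing down it reaches from about 0.2 to 0.875 m from the base axis. Payload 3.4 kg.
Tool frame: the origin (TCP) lies on the centre line of the jaws, within the pads' length; the fingertips stand 17 mm ahead of it and the grasp point (between the pads) lies 2 mm behind it; z points along the fingers, y is the line along which they close (so a half turn about z gives the same grasp; the last joint's range is limited). The gripper opens to 94 mm and grips with 3 to 60 N. Pads are 16 mm wide; open, the fingers measure 119 mm over their backs; the gripper's body (75 mm by 177 mm) begins 78 mm behind the grasp point.
Start: joints at [-1.331, 0.276, 1.505, -0, 1.361, -0.121], TCP at [0.203, -0.538, 0.188] pointing down, gripper open.
Joint ranges: [-2.89, 2.89], [-0.75, 2.08], [0.22, 2.7], [-1.18, 4.32], [0.11, 2.71], [-2.7, 2.7]. Speed limits (rad/s): [2.57, 2.57, 3.14, 3.14, 3.14, 3.14].

### API

Orientations are given as [roll, pitch, yaw] about the fixed x, y, z axes, in that order (R = Rz(yaw) Ry(pitch) Rx(roll)).
In Python, from bench import sensors, eyes, workorder, spotter gives the robot as it stands. The module is installed in compiled form; this text tells all that it offers.
- The arm moves only by the shell command python3 -m handwheel 'ROWS' [FORCE]. ROWS is JSON, a list of rows, each a list of 7 numbers: the turn, a rotation vector about the world's x, y, z in rad, then the shift along the world's x, y, z in m, then the finger opening in m, from 0 to 0.094. In form: [[wx, wy, wz, x, y, z, fingers], ...]. A call has 1 to 8 rows; each row is the pose to reach, as a shift and turn from the pose commanded when the call began; what a row does not reach only later rows make up. A row lasts 1/12 s, in which the tool goes at most 41.7 mm and 7.16 degrees, less where a joint would pass 70% of its speed; a pose out of reach is approached as far as the arm can. A call with a gripper value outside its range is refused whole. The fingers move at their own pace and stop on an object; FORCE is the grip in N (left out, the last holds). Time passes only in rows, so rows that repeat a pose let the fingers close. It gives the time, the measured TCP pose, the force, the opening and the grip force at its end, in the units of the state.
- sensors.read_state(): the state, without advancing time (a new reading comes with each control period).
- eyes.camera(name): name is "scene" or "side" or "wrist"; returns the picture (384x512x3 uint8, blue, green, red); there is no depth.
- eyes.calibration(name): a dict with "K" (3x3 intrinsics, pixels), "world_from_camera" (4x4, takes a point from camera to world coordinates). Camera axes: x right, y down, z forward; pixel columns grow to the right and rows downward; lengths in m; the calibration is good to about 2 mm. A picture is of the moment at which its call begins: read the wrist's pose just before it. calibration takes no time and is no camera call; for the wrist camera it gives the pose at the moment of the call.
- workorder.finish_job(): hands the job in; it is judged then, once.
Trained networks look in the newest picture that a camera, given by its name, has taken for a name from the list of things; names that differ only in an ending like _2 or _b are one class to them, and where a whole thing is asked for, a point or a joint stands for the part that bears it (a point fixed in the world has none). Each returns a list of dicts, best first, with "score" (0 to 1); they miss things now and then, are a little off and sometimes report something else, mostly with a low value. They report only what shows in the picture. A call takes as long as a camera call.
- spotter.search_frame(camera, query): "position" ([column, row] in pixels, amid what is visible of it).
- spotter.landmark_of(camera, query): "position" ([column, row] in pixels: a listed point, or the origin of a listed thing).
The state is a dict: "clock": time; "joints": joint angles; "joint_vel": joint speeds; "joint_torque": joint torques, N m; "tool_pos": TCP position; "tcp_rot": TCP orientation; "force": force on the tool from outside, world axes, zero at the start; "wrist_torque": the same for the moment, N m; "width": opening from 0.0 (shut) to 1.0 (fully open); "finger_force": force on a finger pad.
Only numpy, scipy, OpenCV 4.12 (cv2) and the standard library are available. Lean on these libraries where they do the work, as an engineer would, in place of code of your own. Each camera call takes 0.05 s, during which the arm holds its last target. There are 200 camera calls.

## Working session

There is one attempt and no reset: what is moved stays moved. The work goes in short steps, Python scripts to look and compute and a shell command to move; the robot and the scene stay as the last step left them, time stands still between calls to the robot, and variables do not carry over. Pictures are saved under pics/ and viewed, at most 10 in all, crops included, and the job is handed in when it is done.

```bash
mkdir -p pics; cat > h.py <<'E'
import numpy as np, cv2
from bench import sensors, eyes, workorder, spotter
def ray(cam,px):
    c=eyes.calibration(cam);K=np.array(c["K"]);T=np.array(c["world_from_camera"])
    d=T[:3,:3]@np.linalg.solve(K,[px[0],px[1],1.]);return T[:3,3],d
def atz(cam,px,z):
    o,d=ray(cam,px);return o+d*(z-o[2])/d[2]
def proj(cam,p):
    c=eyes.calibration(cam);T=np.linalg.inv(np.array(c["world_from_camera"]));q=np.array(c["K"])@(T[:3,:3]@p+T[:3,3]);return q[:2]/q[2]
E
python3 - <<'E'
from h import *
s=sensors.read_state();print(s)
ims=[]
for c in("scene","side"):
    im=eyes.camera(c);ims.append(im)
    cv2.imwrite(f"pics/{c}0.png",im)
    for q,z in(("clamp_grip",.14),("pine_center",.03),("spare_pointer",.154)):
        for d in spotter.landmark_of(c,q)[:2]: print(c,q,d,atz(c,d["position"],z).round(4))
cv2.imwrite("pics/both.png",cv2.resize(np.hstack(ims),(800,300)))
E
```

```text
{'clock': 0.0, 'joints': array([-1.33099440e+00,  2.76587275e-01,  1.50605924e+00, -4.49335806e-05,
        1.36068830e+00, -1.20999846e-01]), 'joint_vel': array([-0.00059162, -0.00136189,  0.00039223, -0.00175113, -0.00046031,
       -0.00027294]), 'joint_torque': array([ 1.64171994e-03, -4.04572678e+01, -2.37229443e+01,  7.03824637e-02,
        3.44818714e-02, -1.30159292e-04]), 'tool_pos': array([ 0.20283212, -0.53743372,  0.18713861]), 'tcp_rot': array([-3.13985793e+00, -1.66679028e-04,  3.60811043e-01]), 'force': array([-0.97245226, -0.14372873, -0.51869403]), 'wrist_torque': array([0.01752689, 0.02460589, 0.00292395]), 'finger_force': 0.0, 'width': 0.9998926974126181}
scene clamp_grip {'position': [174.5, 260.1], 'score': 0.8} [0.4399 0.2506 0.14  ]
scene pine_center {'position': [184.6, 284.4], 'score': 0.95} [0.428 0.25  0.03 ]
scene spare_pointer {'position': [305.2, 124.2], 'score': 0.65} [ 0.4417 -0.4086  0.154 ]
side clamp_grip {'position': [215.5, 237.9], 'score': 0.75} [0.439  0.2349 0.14  ]
side clamp_grip {'position': [218.9, 270.1], 'score': 0.45} [0.3755 0.3319 0.14  ]
side pine_center {'position': [217.6, 270.2], 'score': 0.68} [0.4309 0.2516 0.03  ]
side spare_pointer {'position': [291.2, 127.2], 'score': 0.6} [ 0.4626 -0.4492  0.154 ]
```

View pics/scene0.png

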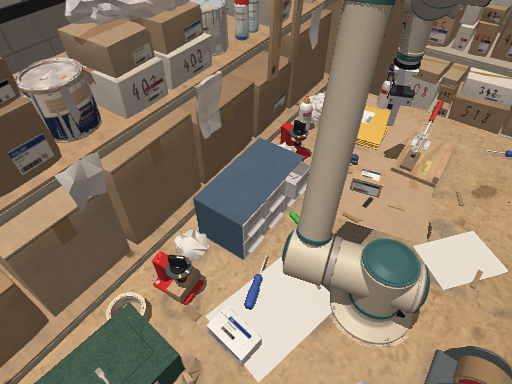

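The scene picture shows the clamp with the block at about (180, 270), and the empty one at (297, 135) beyond the blue cabinet. I'll check the side view and a crop of the clamp.

```bash
python3 - <<'E'
from h import *
a=cv2.imread("pics/scene0.png");b=cv2.imread("pics/side0.png")
A=cv2.resize(a[235:310,140:220],(400,375),interpolation=cv2.INTER_CUBIC)
cv2.imwrite("pics/m0.png",np.hstack([A,cv2.resize(b,(400,375))]))
for px in((197,195),(271,141),(308,166),(245,220),(240,253)): print(px,[atz("scene",px,z).round(3) for z in(0,.15,.3)])
print(eyes.calibration("scene")["world_from_camera"],eyes.calibration("side")["world_from_camera"])
E
```

```text
(197, 195) [array([ 0.638, -0.035,  0.   ]), array([0.532, 0.059, 0.15 ]), array([0.426, 0.154, 0.3  ])]
(271, 141) [array([ 0.59 , -0.426,  0.   ]), array([ 0.492, -0.267,  0.15 ]), array([ 0.394, -0.107,  0.3  ])]
(308, 166) [array([ 0.397, -0.382,  0.   ]), array([ 0.331, -0.229,  0.15 ]), array([ 0.265, -0.077,  0.3  ])]
(245, 220) [array([ 0.439, -0.041,  0.   ]), array([0.366, 0.054, 0.15 ]), array([0.293, 0.15 , 0.3  ])]
(240, 253) [array([0.377, 0.069, 0.   ]), array([0.315, 0.146, 0.15 ]), array([0.252, 0.223, 0.3  ])]
[[-0.81934882 -0.41397683  0.39659891  0.00162051]
 [-0.57328663  0.59544951 -0.56283419  0.53221027]
 [-0.00315431 -0.68852238 -0.72520823  0.90138947]
 [ 0.          0.          0.          1.        ]] [[-0.91706876 -0.23695292  0.32068395  0.03718741]
 [-0.39869055  0.53375295 -0.74575708  0.8645624 ]
 [ 0.00554331 -0.81176419 -0.58395905  0.85341009]
 [ 0.          0.          0.          1.        ]]
```

View pics/m0.png

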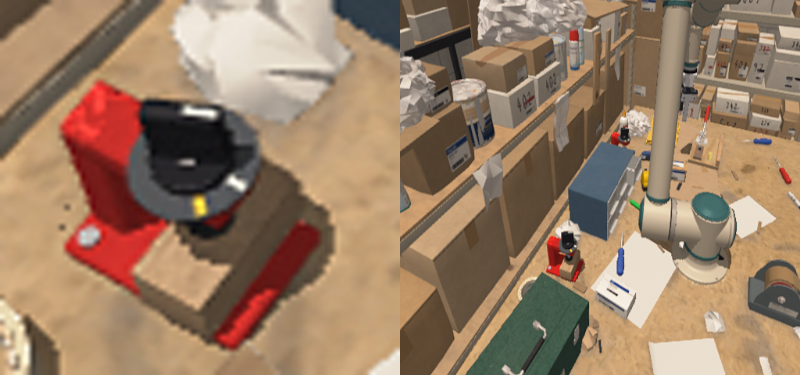

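The crop shows the knob bar with its white line at about (195, 112), the white mark at (237, 183) and the yellow mark at (200, 207). The cabinet is about 0.15 m tall, so I'll lift and cross above it.

```bash
python3 -m handwheel '[[0,0,0,0.01,0.03,0.04,0.094],[0,0,0,0.02,0.06,0.07,0.094],[0,0,0,0.03,0.09,0.1,0.094],[0,0,0,0.04,0.12,0.13,0.094],[0,0,0,0.06,0.15,0.14,0.094],[0,0,0,0.08,0.19,0.15,0.094],[0,0,0,0.1,0.23,0.15,0.094],[0,0,0,0.12,0.265,0.15,0.094]]'
python3 -m handwheel '[[0,0,0,0.01,0.04,0,0.094],[0,0,0,0.02,0.08,0,0.094],[0,0,0,0.03,0.12,0,0.094],[0,0,0,0.04,0.16,0,0.094],[0,0,0,0.05,0.2,0,0.094],[0,0,0,0.06,0.24,0,0.094],[0,0,0,0.07,0.28,0,0.094],[0,0,0,0.07,0.32,0,0.094]]'
python3 -m handwheel '[[0,0,0,0.0,0.04,0,0.094],[0,0,0,0.0,0.08,0,0.094],[0,0,0,0.0,0.12,0,0.094],[0,0,0,0,0.15,0,0.094],[0,0,0,0,0.17,0,0.094],[0,0,0,0,0.17,0,0.094]]'
python3 - <<'E'
from h import *
s=sensors.read_state();print(s["clock"],s["joints"].round(3),s["tool_pos"],s["tcp_rot"])
print(eyes.calibration("wrist")["world_from_camera"])
im=eyes.camera("wrist");cv2.imwrite("pics/w1.png",im)
for q,z in(("clamp_grip",.14),("pine_center",.03)):
    for d in spotter.landmark_of("wrist",q)[:2]: print(q,d,atz("wrist",d["position"],z).round(4))
E
```

```text
clock: 1.07
tool_pos: [0.3165, -0.2844, 0.3392]
tcp_rot: [3.139, -0.001, 0.36]
force: [0.8, -1.4, -0.7]
width: 1.001
finger_force: 0.0
clock: 1.73
tool_pos: [0.387, 0.0363, 0.3378]
tcp_rot: [3.141, -0.002, 0.361]
force: [0.7, -0.4, -0.2]
width: 1.006
finger_force: 0.0
clock: 2.23
tool_pos: [0.3856, 0.2077, 0.3375]
tcp_rot: [-3.14, -0.0, 0.366]
force: [-0.5, -0.4, 0.0]
width: 0.999
finger_force: 0.0
2.2333 [0.333 0.012 1.466 0.002 1.663 1.538] [0.38556824 0.20769314 0.33749586] [-3.13974729e+00 -2.05471784e-04  3.66059916e-01]
[[ 0.35710588 -0.89671443 -0.26149306  0.46153074]
 [-0.93406227 -0.34335134 -0.09817095  0.23639281]
 [-0.00175269  0.27930822 -0.9601999   0.53379449]
 [ 0.          0.          0.          1.        ]]
```

View pics/w1.png

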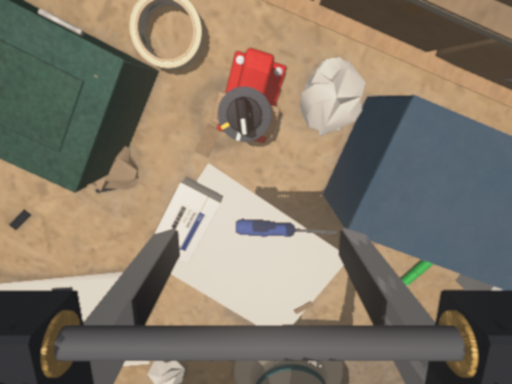

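The wrist view shows the clamp knob at about (246, 115), with its white line pointing down towards the robot. The block lies under it. I'll measure it from a crop.

```bash
python3 - <<'E'
from h import *
im=cv2.imread("pics/w1.png")
x0,y0=205,75
cv2.imwrite("pics/w1c.png",cv2.resize(im[y0:y0+75,x0:x0+80],None,fx=8,fy=8,interpolation=cv2.INTER_CUBIC))
print(atz("wrist",(246,113),.14),atz("wrist",(246,115),.11))
E
```

```text
[0.44113074 0.24001653 0.14      ] [0.43728116 0.23976626 0.11      ]
```

View pics/w1c.png

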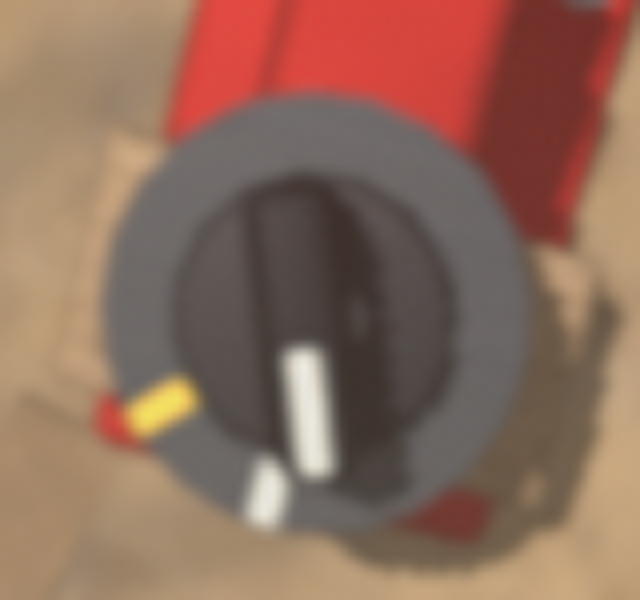

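The crop shows the collar centred near (317, 313). The white mark is at (266, 494), the yellow mark at (162, 407), and the line runs from (303, 348) to (318, 475).

```bash
python3 - <<'E'
from h import *
P=lambda u,v,z: atz("wrist",(205+(u+.5)/8-.5,75+(v+.5)/8-.5),z)[:2]
for zc in (.108,.112):
    C=P(317,313,zc)
    e=[np.linalg.norm(P(u,v,zc)-C) for u,v in((106,313),(528,313),(317,93),(317,533))]
    W=P(266,494,zc)-C;Y=P(162,407,zc)-C
    print(zc,C.round(4),np.round(e,4),[np.degrees(np.arctan2(*v[::-1])).round(1) for v in(W,Y)],np.linalg.norm(W),np.linalg.norm(Y))
i,o=P(303,348,.154),P(318,475,.154)
D=o-i;print("line",i,o,np.linalg.norm(D),np.degrees(np.arctan2(D[1],D[0])),"axis est",o-.020*D/np.linalg.norm(D))
k=P(318,318,.116);print("disc",k)
E
```

```text
0.108 [0.4379 0.2425] [0.0329 0.0329 0.0326 0.0342] [np.float64(-176.2), np.float64(141.0)] 0.029233253872428207 0.028503103606781172
0.112 [0.4381 0.2424] [0.0326 0.0326 0.0323 0.0338] [np.float64(-176.2), np.float64(141.0)] 0.0289587339495725 0.028235440286186478
line [0.43529744 0.24159119] [0.41954155 0.23364968] 0.01764414221320561 -153.25032279805836 axis est [0.43740118 0.24265155]
disc [0.43767095 0.24187862]
```

```bash
python3 -m handwheel '[[0,0,0.12,0.01,0.01,0,0.094],[0,0,0.24,0.02,0.02,0,0.094],[0,0,0.36,0.03,0.03,0,0.094],[0,0,0.48,0.04,0.03,0,0.094],[0,0,0.6,0.05,0.035,0,0.094],[0,0,0.72,0.05,0.035,0,0.094],[0,0,0.84,0.05,0.035,0,0.094],[0,0,0.96,0.05,0.035,0,0.094]]'
python3 -m handwheel '[[0,0,0.12,0,0,0,0.094],[0,0,0.24,0,0,0,0.094],[0,0,0.36,0,0,0,0.094],[0,0,0.48,0,0,0,0.094],[0,0,0.6,0,0,0,0.094],[0,0,0.72,0,0,0,0.094],[0,0,0.84,0,0,0,0.094],[0,0,0.96,0,0,0,0.094]]'
python3 -m handwheel '[[0,0,0.12,0,0,0,0.094],[0,0,0.24,0,0,0,0.094],[0,0,0.36,0,0,0,0.094],[0,0,0.48,0,0,0,0.094],[0,0,0.6,0,0,0,0.094],[0,0,0.72,0,0,0,0.094],[0,0,0.84,0,0,0,0.094],[0,0,0.96,0,0,0,0.094]]'
python3 -m handwheel '[[0,0,0.12,0,0,0,0.094],[0,0,0.24,0,0,0,0.094],[0,0,0.36,0,0,0,0.094],[0,0,0.36,0,0,0,0.094],[0,0,0.36,0,0,0,0.094]]'
python3 - <<'E'
from h import *
s=sensors.read_state();print(s["clock"],s["joints"].round(3),s["tool_pos"],s["tcp_rot"])
im=eyes.camera("wrist");cv2.imwrite("pics/w2.png",im)
print("knob should show at",proj("wrist",np.array([.4378,.2424,.154])))
# toolbox corner: scene(127,306) 
for z in(.1,.15,.2,.25): print(z,atz("scene",(127,306),z).round(3),atz("scene",(183,358),z).round(3))
E
```

```text
clock: 3.05
tool_pos: [0.4365, 0.2372, 0.3378]
tcp_rot: [3.141, 0.001, 1.324]
force: [-1.3, -0.1, 0.6]
width: 1.001
finger_force: 0.0
clock: 3.72
tool_pos: [0.4363, 0.2372, 0.338]
tcp_rot: [-3.142, 0.001, 2.284]
force: [0.8, -0.4, 0.3]
width: 0.997
finger_force: 0.0
clock: 4.38
tool_pos: [0.4363, 0.2372, 0.338]
tcp_rot: [-3.141, 0.0, -3.039]
force: [0.0, -0.4, 0.7]
width: 1.001
finger_force: 0.0
clock: 4.8
tool_pos: [0.4362, 0.2378, 0.338]
tcp_rot: [-3.141, 0.0, -2.688]
force: [0.0, 0.2, -0.1]
width: 1.0
finger_force: 0.0
4.8 [ 0.359  0.106  1.362 -0.     1.673 -1.666] [0.4362447  0.23775833 0.33796684] [-3.14124373e+00  1.95165324e-04 -2.68775460e+00]
knob should show at [261.74527539 173.86682116]
0.1 [0.467 0.392 0.1  ] [0.278 0.403 0.1  ]
0.15 [0.438 0.401 0.15 ] [0.261 0.412 0.15 ]
0.2 [0.409 0.41  0.2  ] [0.244 0.42  0.2  ]
0.25 [0.38  0.419 0.25 ] [0.227 0.428 0.25 ]
```

View pics/w2.png

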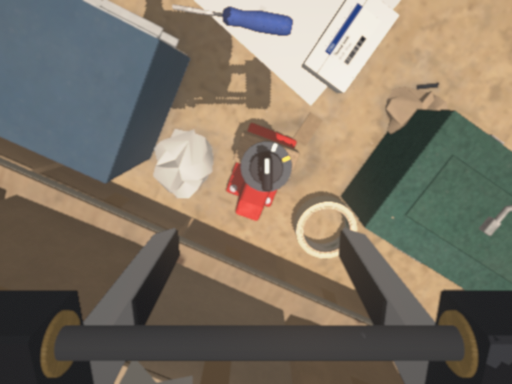

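The knob shows at about (266, 170), with the white line near (268, 165). The toolbox edge (y > 0.39) is clear of the gripper body. I'll measure again numerically from this opposite viewpoint.

```bash
cat >> h.py <<'E'
def meas(im,cam="wrist",c=(.4378,.2424)):
    """line / mark angles (deg, world) about axis from the wrist picture"""
    u,v=proj(cam,np.array([*c,.13]));x0,y0=int(u)-45,int(v)-45
    f=8;cr=cv2.resize(im[y0:y0+90,x0:x0+90],None,fx=f,fy=f,interpolation=cv2.INTER_CUBIC)
    hsv=cv2.cvtColor(cr,cv2.COLOR_BGR2HSV)
    W=lambda p,z:atz(cam,(x0+(p[0]+.5)/f-.5,y0+(p[1]+.5)/f-.5),z)[:2]
    c=np.array(c)
    for nm,m in(("white",cv2.inRange(hsv,(0,0,165),(180,45,255))),("yellow",cv2.inRange(hsv,(22,130,150),(35,255,255)))):
        n,l,st,ce=cv2.connectedComponentsWithStats(m)
        for k in range(1,n):
            if st[k,4]<150: continue
            ys,xs=np.nonzero(l==k)
            for z in (.154,.110):
                p=W(ce[k],z);r=np.linalg.norm(p-c)
                if r>.04: continue
                q=np.array([W(a,z) for a in zip(xs[::7],ys[::7])]);w,V=np.linalg.eigh(np.cov(q.T));d=V[:,1]
                if d@(p-c)<0:d=-d
                t=(q-p)@d
                print(nm,st[k,4],"z",z,"r %.4f"%r,"ang %.1f"%np.degrees(np.arctan2(*(p-c)[::-1])),"dir %.1f"%np.degrees(np.arctan2(d[1],d[0])),"len %.4f"%np.ptp(t),"axis",(p+d*np.ptp(t)/2-.020*d).round(4))
    return cr
E
python3 - <<'E'
from h import *
im=cv2.imread("pics/w2.png");cr=meas(im)
cv2.imwrite("pics/w2c.png",cr[:600])
E
```

```text
white 2840 z 0.154 r 0.0343 ang -177.8 dir -174.2 len 0.0104 axis [0.4182 0.2426]
white 2840 z 0.11 r 0.0297 ang 173.8 dir -174.2 len 0.0116 axis [0.4224 0.2471]
white 4589 z 0.154 r 0.0112 ang 176.0 dir -152.9 len 0.0182 axis [0.4363 0.2481]
white 4589 z 0.11 r 0.0067 ang 123.7 dir -152.9 len 0.0203 axis [0.4429 0.2524]
white 1075 z 0.154 r 0.0392 ang -37.3 dir -116.2 len 0.0068 axis [0.4763 0.2335]
white 786 z 0.154 r 0.0333 ang 38.6 dir 11.6 len 0.0057 axis [0.447  0.2597]
yellow 1561 z 0.154 r 0.0329 ang 149.7 dir 139.5 len 0.0093 axis [0.4211 0.249 ]
yellow 1561 z 0.11 r 0.0327 ang 134.7 dir 139.5 len 0.0103 axis [0.4261 0.256 ]
```

View pics/w2c.png

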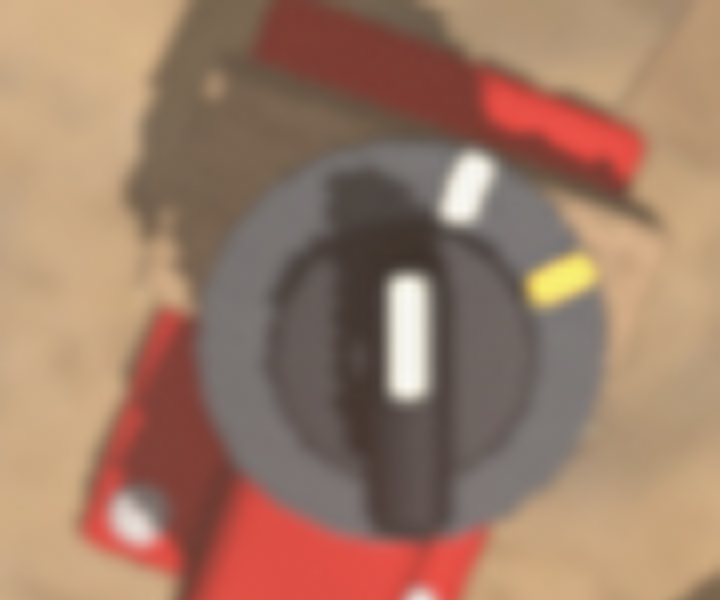

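```bash
python3 - <<'E'
from h import *
u,v=proj("wrist",np.array([.4378,.2424,.13]));x0,y0=int(u)-45,int(v)-45
P=lambda u,v,z: atz("wrist",(x0+(u+.5)/8-.5,y0+(v+.5)/8-.5),z)[:2]
print(P(402,340,.110),P(402,348,.116))
E
python3 -m handwheel '[[0,0,0.016,0.001,0.0075,-0.03,0.094],[0,0,0.016,0.001,0.0075,-0.06,0.094],[0,0,0.016,0.001,0.0075,-0.09,0.094],[0,0,0.016,0.001,0.0075,-0.12,0.05],[0,0,0.016,0.001,0.0075,-0.13,0.05],[0,0,0.016,0.001,0.0075,-0.13,0.05]]'
python3 - <<'E'
from h import *
s=sensors.read_state();print(s["tool_pos"],s["tcp_rot"])
im=eyes.camera("wrist");cv2.imwrite("pics/w3.png",im)
print(proj("wrist",np.array([.437,.2453,.154])),proj("wrist",s["tool_pos"]+[0,0,-.017]))
E
```

```text
[0.4349168  0.24726129] [0.43505631 0.24719831]
clock: 5.35
tool_pos: [0.4352, 0.2456, 0.2054]
tcp_rot: [3.141, -0.006, -2.668]
force: [-0.3, -0.2, 0.1]
width: 0.824
finger_force: 0.0
[0.43520642 0.24559592 0.20535349] [ 3.14107921 -0.00586397 -2.6683447 ]
[257.70726406 205.84345457] [259.10087714 219.28451325]
```

View pics/w3.png

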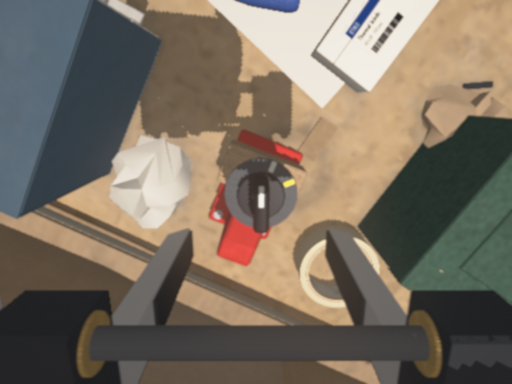

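The bar top is centred near (262, 203), and the fingertips are at about (192, 235) and (328, 235). I'll check the jaw midline numerically.

```bash
python3 - <<'E'
from h import *
im=cv2.imread("pics/w3.png");g=cv2.cvtColor(im,cv2.COLOR_BGR2GRAY)
for r in(236,242,250,262,280): print(r,g[r,150:215:1].tolist()[::2],g[r,310:385].tolist()[::2])
for r in(180,195,210,225): print(r,g[r,245:282].tolist())
c=eyes.calibration("wrist");print(np.array(c["K"]).round(1).tolist())
E
```

```text
236 [180, 175, 173, 172, 172, 173, 173, 170, 145, 117, 112, 113, 114, 113, 114, 114, 114, 111, 91, 66, 65, 123, 171, 175, 175, 175, 174, 174, 176, 177, 175, 175, 175] [105, 106, 106, 107, 107, 108, 108, 105, 78, 59, 64, 93, 110, 111, 111, 111, 111, 110, 110, 110, 110, 110, 112, 106, 103, 103, 118, 115, 67, 56, 58, 57, 55, 55, 54, 54, 53, 53]
242 [151, 173, 180, 180, 178, 173, 143, 114, 111, 112, 112, 113, 112, 113, 113, 113, 102, 73, 61, 61, 61, 108, 169, 174, 175, 176, 178, 179, 177, 174, 171, 166, 166] [107, 107, 107, 116, 161, 217, 231, 225, 128, 59, 59, 59, 74, 102, 110, 110, 110, 110, 110, 109, 109, 109, 120, 189, 224, 226, 221, 181, 141, 139, 88, 55, 55, 55, 55, 55, 53, 52]
250 [102, 88, 88, 95, 107, 110, 110, 110, 110, 110, 111, 111, 111, 110, 97, 67, 58, 59, 58, 59, 58, 87, 158, 173, 174, 174, 172, 170, 173, 175, 174, 171, 167] [217, 229, 226, 218, 209, 203, 184, 159, 81, 59, 59, 57, 58, 58, 70, 99, 109, 110, 110, 110, 109, 109, 109, 109, 108, 125, 185, 208, 220, 223, 223, 210, 157, 89, 54, 54, 53, 53]
262 [106, 108, 108, 108, 108, 109, 108, 108, 108, 108, 106, 89, 58, 52, 51
[... 603 characters left out ...]
 80, 77, 67, 58, 53, 53, 51, 50, 49, 50, 49, 48, 50, 50, 49, 47, 48, 48, 49, 49, 49, 54, 68, 81, 81, 73, 65, 64, 66, 67, 66, 66, 74, 90, 107, 116]
195 [87, 87, 82, 71, 61, 54, 56, 60, 59, 56, 57, 63, 95, 157, 218, 237, 240, 239, 224, 169, 108, 75, 64, 63, 77, 91, 97, 99, 99, 99, 99, 99, 100, 101, 101, 101, 101]
210 [84, 85, 85, 84, 78, 68, 59, 55, 55, 57, 60, 63, 67, 70, 74, 77, 81, 82, 84, 83, 80, 73, 65, 67, 80, 90, 93, 94, 94, 94, 94, 93, 90, 89, 98, 109, 115]
225 [118, 118, 116, 116, 116, 114, 112, 101, 81, 66, 63, 66, 69, 72, 75, 77, 80, 81, 82, 82, 77, 70, 67, 77, 99, 111, 118, 123, 130, 137, 144, 152, 161, 167, 173, 176, 177]
[[331.8, 0.0, 258.9], [0.0, 331.8, 194.7], [0.0, 0.0, 1.0]]
```

```bash
python3 - <<'E'
from h import *
im=cv2.imread("pics/w3.png")
cv2.imwrite("pics/w3c.png",cv2.resize(im[160:310,145:375],None,fx=3.4,fy=3.4,interpolation=cv2.INTER_CUBIC))
E
```

```text
(no output)
```

View pics/w3c.png

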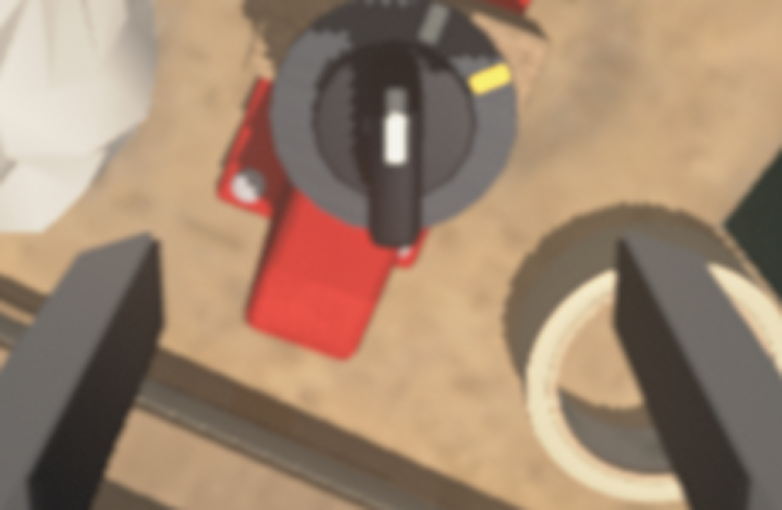

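The jaw midline is at column 259 and the white line at about 261, so the bar is about 1.6 mm to the camera's right. The first view was taken before the arm had settled, which explains the disagreement. I'll measure again now that it's settled.

```bash
python3 - <<'E'
from h import *
eyes.camera("side");eyes.camera("side")
s=sensors.read_state();print(s["clock"],s["tool_pos"],s["tcp_rot"],s["width"])
im=eyes.camera("wrist");cv2.imwrite("pics/w4.png",im)
meas(im,c=(.435,.2473))
hsv=cv2.cvtColor(im,cv2.COLOR_BGR2HSV)
g=cv2.cvtColor(im,cv2.COLOR_BGR2GRAY)
u,v=proj("wrist",np.array([.435,.2473,.154]));print(u,v)
for r in range(int(v)-22,int(v)+30,6): print(r,g[r,int(u)-14:int(u)+16].tolist())
E
```

```text
5.5 [0.43834025 0.24707176 0.20958558] [-3.14131715  0.00328403 -2.66732927] 0.6946135792950666
white 4959 z 0.154 r 0.0054 ang -152.4 dir -149.6 len 0.0113 axis [0.4426 0.2521]
white 4959 z 0.11 r 0.0076 ang 28.9 dir 30.4 len 0.0133 axis [0.4302 0.2442]
white 1766 z 0.154 r 0.0360 ang -51.7 dir -123.7 len 0.0061 axis [0.4667 0.2331]
white 163 z 0.154 r 0.0218 ang 33.2 dir -8.0 len 0.0018 axis [0.4343 0.2619]
white 163 z 0.11 r 0.0395 ang 31.5 dir -8.0 len 0.0022 axis [0.45   0.2706]
yellow 3234 z 0.154 r 0.0292 ang 160.3 dir 139.8 len 0.0089 axis [0.4194 0.2471]
yellow 3234 z 0.11 r 0.0270 ang 137.7 dir 139.8 len 0.0104 axis [0.4263 0.256 ]
261.13015735356987 201.1865780020247
179 [86, 75, 63, 55, 52, 52, 52, 51, 51, 51, 52, 63, 91, 114, 111, 94, 80, 69, 58, 52, 51, 61, 79, 94, 100, 101, 101, 101, 101, 102]
185 [88, 81, 69, 57, 53, 53, 51, 52, 51, 51, 57, 80, 111, 128, 132, 132, 122, 97, 67, 52, 51, 57, 70, 87, 97, 100, 100, 101, 100, 101]
191 [87, 80, 68, 57, 59, 63, 62, 59, 58, 61, 85, 154, 225, 242, 244, 242, 226, 170, 110, 76, 63, 63, 76, 90, 97, 99, 99, 100, 100, 100]
197 [84, 73, 60, 54, 54, 53, 54, 56, 59, 62, 85, 154, 225, 242, 244, 242, 232, 183, 116, 79, 67, 66, 77, 89, 96, 97, 98, 98, 98, 99]
203 [86, 86, 83, 71, 58, 55, 55, 56, 60, 64, 66, 70, 74, 78, 81, 83, 85, 85, 81, 75, 67, 68, 81, 92, 94, 96, 95, 95, 97, 96]
209 [106, 99, 92, 87, 84, 80, 69, 62, 60, 63, 67, 69, 74, 77, 80, 82, 85, 84, 81, 74, 67, 67, 79, 87, 92, 96, 103, 108, 113, 116]
215 [114, 115, 116, 116, 117, 110, 90, 70, 61, 65, 68, 72, 74, 77, 79, 81, 84, 83, 79, 72, 68, 78, 99, 114, 119, 119, 119, 119, 119, 118]
221 [118, 118, 118, 120, 120, 115, 96, 73, 64, 66, 69, 72, 74, 76, 80, 82, 83, 82, 77, 70, 70, 83, 103, 114, 128, 149, 162, 165, 165, 165]
227 [117, 116, 116, 117, 117, 117, 118, 118, 118, 117, 116, 113, 109, 104, 108, 134, 174, 196, 186, 156, 129, 132, 153, 169, 176, 175, 174, 172, 170, 169]
```

```bash
python3 - <<'E'
from h import *
for i in range(5):
    s=sensors.read_state();c0=eyes.calibration("wrist")["world_from_camera"]
    im=eyes.camera("wrist")
    g=cv2.cvtColor(im,cv2.COLOR_BGR2GRAY)
    r=g[191,240:285].astype(float);w=np.clip(r-120,0,None);col=(w*np.arange(240,285)).sum()/w.sum()
    print(s["clock"],s["tool_pos"].round(4),s["tcp_rot"].round(4),np.array(c0)[:3,3].round(4),s["joints"][:3].round(4),col.round(2))
cv2.imwrite("pics/w5.png",im);meas(im,c=(.437,.248))
E
```

```text
5.55 [0.4385 0.2472 0.2099] [-3.1413  0.004  -2.6671] [0.3646 0.2093 0.4058] [0.375  0.1526 1.6148] 261.13
5.6 [0.4384 0.2472 0.2098] [-3.1413  0.004  -2.6669] [0.3645 0.2093 0.4058] [0.375  0.1526 1.615 ] 260.87
5.65 [0.4382 0.2472 0.2096] [-3.1413  0.0036 -2.6667] [0.3644 0.2093 0.4056] [0.3752 0.1526 1.6155] 259.84
5.7 [0.4379 0.2471 0.2093] [-3.1414e+00  3.0000e-03 -2.6666e+00] [0.3642 0.2093 0.4053] [0.3752 0.1527 1.6161] 259.84
5.75 [0.4377 0.247  0.209 ] [-3.1414e+00  2.4000e-03 -2.6665e+00] [0.3641 0.2092 0.4051] [0.3752 0.1529 1.6166] 260.93
white 2478 z 0.154 r 0.0059 ang -151.7 dir -132.4 len 0.0068 axis [0.443  0.2575]
white 2478 z 0.11 r 0.0076 ang 27.7 dir 47.6 len 0.0080 axis [0.4329 0.2397]
white 1631 z 0.154 r 0.0351 ang -56.4 dir -125.3 len 0.0062 axis [0.4662 0.2326]
yellow 3325 z 0.154 r 0.0313 ang 163.7 dir 141.3 len 0.0091 axis [0.419  0.2471]
yellow 3325 z 0.11 r 0.0283 ang 142.8 dir 141.3 len 0.0107 axis [0.4259 0.256 ]
```

```bash
python3 -m handwheel '[[0,0,0,-0.0005,0.001,-0.02,0.05],[0,0,0,-0.0005,0.001,-0.04,0.05],[0,0,0,-0.0005,0.001,-0.055,0.05],[0,0,0,-0.0005,0.001,-0.064,0.05],[0,0,0,-0.0005,0.001,-0.067,0.05],[0,0,0,-0.0005,0.001,-0.067,0.05],[0,0,0,-0.0005,0.001,-0.067,0.05],[0,0,0,-0.0005,0.001,-0.067,0.05]]' 10
python3 -m handwheel '[[0,0,0,0,0,0,0.04],[0,0,0,0,0,0,0.025],[0,0,0,0,0,0,0.015],[0,0,0,0,0,0,0.005],[0,0,0,0,0,0,0.005],[0,0,0,0,0,0,0.005],[0,0,0,0,0,0,0.005],[0,0,0,0,0,0,0.005]]' 10
```

```text
clock: 6.47
tool_pos: [0.4373, 0.2481, 0.1418]
tcp_rot: [-3.141, 0.002, -2.666]
force: [0.8, 0.4, -0.3]
width: 0.531
finger_force: 0.0
clock: 7.13
tool_pos: [0.4364, 0.2477, 0.1407]
tcp_rot: [3.141, -0.0, -2.666]
force: [-0.4, 0.4, 0.2]
width: 0.056
finger_force: 0.0
```

```bash
python3 - <<'E'
from h import *
s=sensors.read_state();print(s["tool_pos"],s["width"],s["finger_force"],s["force"])
w=eyes.camera("wrist");a=eyes.camera("scene");b=eyes.camera("side")
cv2.imwrite("pics/w6.png",w)
f=lambda im,x,y,s:cv2.resize(im[y:y+s,x:x+s],(400,400),interpolation=cv2.INTER_CUBIC)
cv2.imwrite("pics/m6.png",np.hstack([f(w,160,130,200),f(a,130,210,110)]))
cv2.imwrite("pics/b6.png",b)
E
```

```text
[0.43642562 0.24770047 0.14073582] 0.056001307238441336 0.0 [-0.38137417  0.40264955  0.2428982 ]
```

View pics/m6.png

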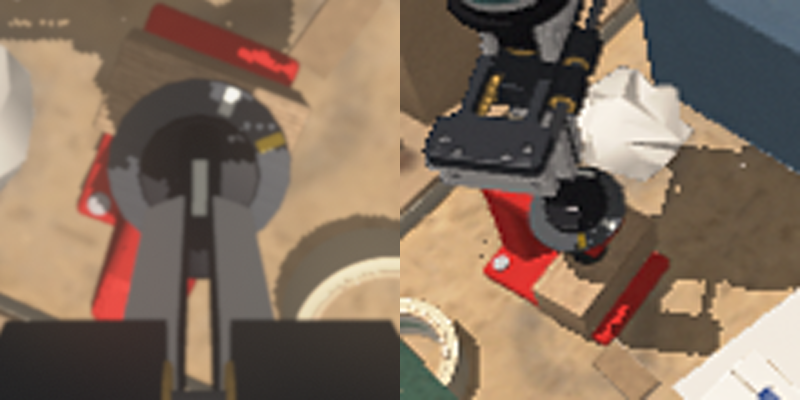

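In the wrist crop the fingers straddle the far half of the bar. In the scene crop the fingertips look to be behind or above the knob. I'll check the projections.

```bash
python3 - <<'E'
from h import *
s=sensors.read_state();t=s["tool_pos"]
print("tcp",t,s["width"])
for c in("scene","side","wrist"): print(c,"tip",proj(c,t-[0,0,.017]).round(1),"gripaxis",proj(c,np.array([.4365,.248,.14])).round(1),"top",proj(c,np.array([.4365,.248,.154])).round(1),"collar",proj(c,np.array([.4365,.248,.11])).round(1))
a=cv2.imread("pics/b6.png");w=cv2.imread("pics/w6.png");s0=cv2.imread("pics/side0.png")
f=lambda im,x,y,w,h,k:cv2.resize(im[y:y+h,x:x+w],None,fx=k,fy=k,interpolation=cv2.INTER_CUBIC)
cv2.imwrite("pics/m7.png",np.hstack([f(a,185,200,66,100,6),f(w,235,190,66,100,6)]))
E
```

```text
tcp [0.43643868 0.24770783 0.14073077] 0.05066681110074178
scene tip [177.4 263.5] gripaxis [176.3 260. ] top [175.3 256.9] collar [178.1 266.5]
side tip [214.4 245.5] gripaxis [213.9 241.2] top [213.6 237.5] collar [214.7 249.1]
wrist tip [259.  222.6] gripaxis [259.3 232.1] top [259.4 241.2] collar [259.3 216. ]
```

View pics/m7.png

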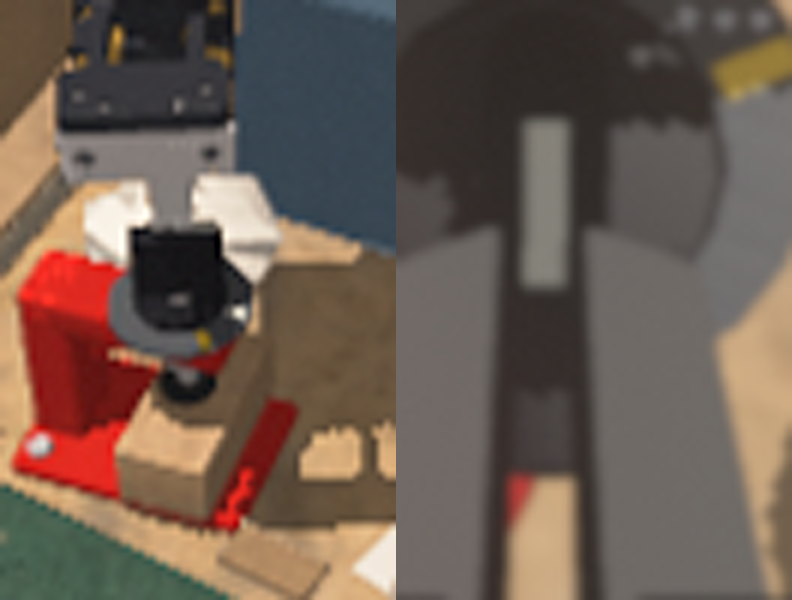

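In the crops the fingers appear to end near the bar top, although the state puts the tips at 0.124 m. The jaws also closed to 5 mm, so the 13 mm bar isn't between them. I'll check numerically by differencing the side and scene pictures before and after.

```bash
python3 - <<'E'
from h import *
s=sensors.read_state();t=s["tool_pos"]
b0=cv2.imread("pics/side0.png").astype(int);b6=cv2.imread("pics/b6.png").astype(int)
d=abs(b0-b6).max(2)
for r in range(222,258,2): print(r,d[r,200:230:2].tolist(),"|",b6[r,200:230:2].mean(-1).astype(int).tolist(),"|",b0[r,200:230:2].mean(-1).astype(int).tolist())
for z in(.124,.14,.154,.17,.19): print(z,proj("side",np.array([t[0],t[1],z])).round(1))
E
```

```text
222 [14, 16, 25, 110, 106, 98, 95, 90, 91, 79, 70, 83, 31, 3, 6] | [93, 94, 100, 99, 105, 107, 107, 107, 115, 118, 117, 128, 89, 70, 70] | [97, 85, 107, 165, 169, 167, 163, 160, 167, 60, 64, 64, 65, 67, 65]
224 [47, 49, 66, 79, 77, 78, 76, 66, 33, 78, 43, 81, 24, 5, 5] | [129, 127, 128, 126, 127, 126, 125, 127, 128, 117, 90, 126, 84, 68, 69] | [89, 88, 155, 164, 166, 168, 166, 157, 134, 57, 64, 64, 65, 64, 64]
226 [14, 40, 79, 78, 74, 76, 64, 95, 38, 84, 21, 82, 26, 4, 5] | [79, 126, 126, 126, 127, 125, 125, 126, 125, 114, 81, 126, 84, 69, 70] | [85, 133, 164, 164, 161, 176, 180, 212, 156, 189, 72, 63, 64, 65, 65]
228 [40, 77, 79, 84, 83, 90, 94, 101, 17, 104, 83, 4, 20, 7, 5] | [123, 125, 124, 124, 123, 126, 125, 125, 126, 122, 129, 121, 91, 82, 68] | [133, 161, 163, 168, 181, 207, 211, 219, 137, 217, 211, 123, 76, 76, 65]
230 [28, 28, 28, 8, 22, 96, 100, 108, 51, 19, 16, 13, 11, 12, 7] | [151, 149, 150, 185, 191, 122, 126, 126, 113, 209, 231, 217, 214, 202, 97] | [164, 161, 163, 191, 210, 211, 219, 227, 157, 190, 218, 206, 205, 192, 90]
232 [12, 12, 13, 11, 21, 108, 112, 110, 123, 
[... 1921 characters left out ...]
, 35, 35, 79, 46, 37, 36, 21, 71, 82, 151]
252 [12, 11, 5, 6, 4, 4, 4, 3, 4, 14, 5, 45, 16, 10, 59] | [94, 95, 95, 97, 50, 44, 40, 36, 42, 20, 23, 68, 205, 110, 101] | [88, 90, 90, 92, 46, 41, 36, 33, 38, 33, 18, 112, 220, 101, 149]
254 [8, 8, 6, 5, 6, 3, 1, 2, 6, 44, 43, 43, 27, 10, 69] | [64, 68, 93, 97, 97, 60, 22, 31, 18, 39, 45, 48, 54, 130, 102] | [60, 65, 88, 92, 91, 57, 21, 29, 14, 73, 86, 91, 80, 122, 157]
256 [7, 7, 7, 6, 7, 6, 5, 7, 10, 110, 70, 30, 6, 6, 13] | [54, 58, 64, 92, 96, 98, 97, 99, 98, 102, 57, 48, 60, 78, 80] | [51, 55, 59, 87, 89, 92, 92, 92, 90, 172, 114, 76, 56, 74, 68]
0.124 [214.4 245.4]
0.14 [214.  241.2]
0.154 [213.7 237.4]
0.17 [213.3 233.1]
0.19 [212.8 227.5]
```

```bash
python3 - <<'E'
from h import *
s=sensors.read_state();t=s["tool_pos"];y=s["tcp_rot"][2]
T=np.array(eyes.calibration("wrist")["world_from_camera"]);d=(T[:3,3]-t)[:2];d/=np.linalg.norm(d)
print(t,T[:3,3],d)
for dz in(-.017,-.005,0,.005,.01,.015,.02,.03):
    p=np.array([*(t[:2]+.008*d),t[2]+dz]);print(dz,proj("wrist",p).round(1), proj("wrist",[*t[:2],t[2]+dz]).round(1))
# finger tip in side/scene: last finger row
a=cv2.imread("pics/b6.png")
E
```

```text
[0.43643868 0.24770783 0.14073077] [0.36330645 0.21009421 0.33702644] [-0.88927413 -0.4573746 ]
-0.017 [259.  211.6] [259.  222.6]
-0.005 [259.  217.7] [259.  229.3]
0 [259.  220.5] [259.  232.2]
0.005 [259.  223.4] [259.  235.4]
0.01 [259.  226.4] [259.  238.6]
0.015 [259.  229.5] [259.  242.1]
0.02 [259.  232.9] [259.  245.7]
0.03 [259. 240.] [259.  253.4]
```

Wrist, side and scene views all put the fingertips at about z = 0.155, just over the bar. That is about 30 mm higher than the tool data implies. I'll open, step down while watching the force, and close again.

```bash
python3 -m handwheel '[[0,0,0,0,0,0,0.04],[0,0,0,0,0,0,0.04],[0,0,0,0,0,0,0.04],[0,0,0,0,0,-0.003,0.04],[0,0,0,0,0,-0.006,0.04],[0,0,0,0,0,-0.006,0.04]]' 10
python3 - <<'E'
from h import *
import time
s=sensors.read_state();t=s["tool_pos"]
b=eyes.camera("side").astype(int);w=eyes.camera("wrist");cv2.imwrite("pics/w7.png",w)
b0=cv2.imread("pics/side0.png").astype(int);d=abs(b0-b).max(2)
print(t,s["width"],s["force"])
for r in range(228,252,2): print(r,d[r,200:232:2].tolist())
E
```

```text
clock: 7.78
tool_pos: [0.4359, 0.2475, 0.134]
tcp_rot: [3.141, -0.001, -2.666]
force: [0.2, -0.1, 0.3]
width: 0.414
finger_force: 0.0
[0.4359291  0.24751735 0.13399103] 0.41442932690788836 [ 0.20420349 -0.11968234  0.2928525 ]
228 [110, 76, 77, 82, 80, 90, 94, 100, 16, 114, 152, 3, 76, 5, 4, 6]
230 [80, 77, 79, 79, 94, 95, 100, 108, 37, 78, 9, 101, 78, 13, 7, 6]
232 [41, 18, 15, 28, 23, 112, 112, 111, 149, 3, 15, 16, 13, 13, 10, 5]
234 [11, 8, 8, 10, 16, 116, 112, 110, 113, 17, 14, 12, 11, 13, 11, 6]
236 [8, 8, 8, 8, 11, 87, 84, 71, 104, 5, 10, 11, 10, 12, 12, 10]
238 [11, 8, 8, 10, 3, 93, 97, 66, 32, 62, 59, 14, 12, 12, 11, 12]
240 [12, 13, 8, 8, 2, 94, 96, 107, 120, 3, 4, 12, 11, 10, 9, 10]
242 [12, 11, 13, 9, 3, 102, 111, 119, 119, 5, 2, 2, 12, 11, 10, 10]
244 [8, 11, 11, 7, 1, 90, 83, 93, 57, 2, 1, 31, 2, 14, 15, 79]
246 [9, 9, 10, 5, 4, 2, 2, 1, 2, 2, 1, 17, 27, 9, 12, 92]
248 [11, 8, 4, 6, 2, 2, 3, 15, 18, 2, 3, 2, 6, 39, 90, 92]
250 [9, 12, 6, 6, 1, 5, 3, 25, 17, 16, 19, 7, 24, 43, 63, 92]
```

```bash
python3 - <<'E'
from h import *
for z in(.11,.12,.13,.14,.15,.16): print(z,[proj("side",np.array([.436-.454*k,.2475+.89*k,z])).round(1).tolist() for k in(.0195,.032)])
E
python3 -m handwheel '[[0,0,0,0,0,-0.002,0.04],[0,0,0,0,0,-0.004,0.04],[0,0,0,0,0,-0.004,0.04]]' 10
```

```text
0.11 [[214.7, 254.2], [214.5, 257.6]]
0.12 [[214.4, 251.6], [214.2, 255.0]]
0.13 [[214.2, 249.0], [214.0, 252.4]]
0.14 [[213.9, 246.3], [213.7, 249.7]]
0.15 [[213.7, 243.7], [213.5, 247.0]]
0.16 [[213.4, 240.9], [213.2, 244.3]]
clock: 8.13
tool_pos: [0.4362, 0.2476, 0.1303]
tcp_rot: [3.141, -0.001, -2.666]
force: [0.2, -1.3, 0.8]
width: 0.425
finger_force: 0.0
```

No contact where the stated geometry would already have touched the disc, so the tips really are about 31 mm higher. I'll go down 17 mm more and close.

```bash
python3 -m handwheel '[[0,0,0,0,0,-0.006,0.04],[0,0,0,0,0,-0.011,0.04],[0,0,0,0,0,-0.015,0.04],[0,0,0,0,0,-0.017,0.04],[0,0,0,0,0,-0.017,0.04],[0,0,0,0,0,-0.017,0.04]]' 10
python3 -m handwheel '[[0,0,0,0,0,0,0.03],[0,0,0,0,0,0,0.02],[0,0,0,0,0,0,0.01],[0,0,0,0,0,0,0.005],[0,0,0,0,0,0,0.005],[0,0,0,0,0,0,0.005]]' 10
python3 - <<'E'
from h import *
s=sensors.read_state();print(s["tool_pos"],s["force"],s["wrist_torque"],s["width"],s["finger_force"])
E
```

```text
clock: 8.63
tool_pos: [0.4363, 0.2477, 0.1135]
tcp_rot: [3.141, -0.0, -2.666]
force: [0.4, -0.5, -0.2]
width: 0.424
finger_force: 0.0
clock: 9.13
tool_pos: [0.4364, 0.248, 0.1139]
tcp_rot: [3.141, 0.0, -2.667]
force: [-0.6, 0.8, 0.6]
width: 0.134
finger_force: 10.0
[0.43643923 0.24798121 0.1139144 ] [-0.63244198  0.77004537  0.59893119] [ 0.18212608 -0.12165614 -0.14066635] 0.13428803494790423 9.997768253087997
```

The bar is gripped: 12.6 mm opening, no side load. The tool yaw equals the line direction (−152.8°), and the yellow mark lies at about 140.2°, so the turn needed is −1.169 rad. I'll go most of the way first, then check.

```bash
python3 -m handwheel '[[0,0,0,0,0,0,0.005],[0,0,0,0,0,0,0.005],[0,0,-0.08,0,0,0,0.005],[0,0,-0.18,0,0,0,0.005],[0,0,-0.28,0,0,0,0.005],[0,0,-0.38,0,0,0,0.005],[0,0,-0.38,0,0,0,0.005],[0,0,-0.38,0,0,0,0.005]]' 40
python3 -m handwheel '[[0,0,-0.08,0,0,0,0.005],[0,0,-0.18,0,0,0,0.005],[0,0,-0.28,0,0,0,0.005],[0,0,-0.38,0,0,0,0.005],[0,0,-0.48,0,0,0,0.005],[0,0,-0.56,0,0,0,0.005],[0,0,-0.64,0,0,0,0.005],[0,0,-0.64,0,0,0,0.005]]' 40
python3 - <<'E'
from h import *
eyes.camera("scene");eyes.camera("side")
s=sensors.read_state();print(s["clock"],s["tool_pos"],np.degrees(s["tcp_rot"][2]),s["force"],s["wrist_torque"],s["width"])
im=eyes.camera("wrist");cv2.imwrite("pics/w8.png",im);meas(im,c=(.4365,.248))
E
```

```text
clock: 9.8
tool_pos: [0.4364, 0.2481, 0.1139]
tcp_rot: [3.141, 0.0, -3.044]
force: [-1.2, 1.3, 2.5]
width: 0.134
finger_force: 40.0
clock: 10.47
tool_pos: [0.4365, 0.2483, 0.1139]
tcp_rot: [3.14, -0.0, 2.598]
force: [0.2, 2.7, 1.2]
width: 0.133
finger_force: 40.0
10.5667 [0.4364748  0.24831888 0.11391182] 148.94979076086472 [-0.66285821  3.92916258  2.26500057] [ 0.61067651  0.06495052 -0.0663787 ] 0.13576282757162644
white 1841 z 0.154 r 0.0239 ang -109.5 dir -39.4 len 0.0103 axis [0.417  0.2349]
```

```bash
python3 - <<'E'
from h import *
im=cv2.imread("pics/w8.png");c=np.array([.4365,.248]);hsv=cv2.cvtColor(cv2.resize(im,None,fx=4,fy=4,interpolation=cv2.INTER_CUBIC),cv2.COLOR_BGR2HSV)
# polar unwrap on collar plane z=.11 : r 25..33mm
for r in(.026,.029,.032):
  row=[]
  for a in range(120,210,3):
    p=proj("wrist",np.array([*(c+r*np.array([np.cos(np.radians(a)),np.sin(np.radians(a))])),.110]));h=hsv[int(p[1]*4+2),int(p[0]*4+2)];row.append((a,*h.tolist()))
  print(r,row)
m=cv2.inRange(hsv,(20,110,70),(36,255,255));n,l,st,ce=cv2.connectedComponentsWithStats(m)
for k in range(1,n):
    if st[k,4]>80:
        p=atz("wrist",((ce[k]+.5)/4-.5),.11)[:2]
        if np.linalg.norm(p-c)<.06: print("yel",st[k,4],ce[k]/4,p,np.linalg.norm(p-c),np.degrees(np.arctan2(*(p-c)[::-1])))
E
```

```text
0.026 [(120, 12, 36, 71), (123, 9, 36, 71), (126, 9, 35, 72), (129, 11, 40, 71), (132, 10, 33, 70), (135, 19, 99, 98), (138, 21, 159, 149), (141, 22, 162, 151), (144, 21, 155, 143), (147, 19, 90, 91), (150, 7, 33, 69), (153, 7, 33, 70), (156, 11, 30, 69), (159, 10, 33, 69), (162, 8, 30, 69), (165, 11, 30, 68), (168, 8, 30, 69), (171, 9, 26, 68), (174, 4, 26, 68), (177, 9, 25, 71), (180, 16, 24, 116), (183, 20, 23, 135), (186, 20, 23, 135), (189, 20, 21, 111), (192, 5, 22, 71), (195, 10, 23, 67), (198, 5, 23, 68), (201, 9, 26, 68), (204, 12, 19, 67), (207, 10, 23, 67)]
0.029 [(120, 8, 38, 73), (123, 10, 42, 73), (126, 11, 38, 73), (129, 10, 30, 77), (132, 10, 31, 73), (135, 16, 57, 98), (138, 21, 167, 202), (141, 25, 159, 242), (144, 23, 163, 238), (147, 16, 39, 99), (150, 6, 12, 109), (153, 12, 13, 101), (156, 10, 31, 73), (159, 8, 29, 70), (162, 7, 33, 70), (165, 10, 33, 70), (168, 10, 33, 69), (171, 10, 33, 69), (174, 8, 30, 69), (177, 8, 30, 69), (180, 18, 24, 108), (183, 20, 23, 135), (186, 19, 21, 135), (189, 15, 24, 107), (192, 9, 26, 68), (195, 5, 23, 67), (198, 9, 26, 68), (201, 10, 23, 67), (204, 9, 26, 68), (207, 10, 23, 67)]
0.032 [(120, 10, 26, 89), (123, 13, 17, 104), (126, 10, 14, 107), (129, 10, 14, 113), (132, 6, 12, 110), (135, 17, 61, 138), (138, 26, 150, 247), (141, 27, 150, 246), (144, 24, 155, 240), (147, 0, 12, 108), (150, 6, 11, 112), (153, 6, 12, 110), (156, 6, 13, 100), (159, 8, 38, 73), (162, 7, 32, 71), (165, 10, 32, 71), (168, 10, 33, 70), (171, 8, 29, 70), (174, 8, 30, 69), (177, 10, 33, 70), (180, 13, 22, 103), (183, 19, 21, 135), (186, 20, 23, 135), (189, 17, 23, 99), (192, 4, 26, 68), (195, 9, 26, 69), (198, 11, 30, 69), (201, 10, 23, 68), (204, 10, 23, 68), (207, 13, 26, 68)]
yel 2129 [266.02266322 187.85979333] [0.41425522 0.26617772] 0.028727333942393005 140.74540027988007
```

The marks in the unwrapped picture are yellow 140.8° and white 184.6°, which puts the target at about 140.2°. The tool is at 148.95°, so 0.153 rad remains.

```bash
python3 -m handwheel '[[0,0,-0.06,0,0,0,0.005],[0,0,-0.11,0,0,0,0.005],[0,0,-0.14,0,0,0,0.005],[0,0,-0.15,0,0,0,0.005],[0,0,-0.153,0,0,0,0.005],[0,0,-0.153,0,0,0,0.005],[0,0,-0.153,0,0,0,0.005]]' 40
python3 - <<'E'
from h import *
s=sensors.read_state();print(np.degrees(s["tcp_rot"][2]),s["wrist_torque"],s["width"])
im=eyes.camera("wrist");cv2.imwrite("pics/w9.png",im)
E
```

```text
clock: 11.2
tool_pos: [0.4366, 0.2483, 0.1139]
tcp_rot: [3.14, -0.001, 2.445]
force: [-1.4, 5.1, 2.2]
width: 0.136
finger_force: 40.0
140.07267974811785 [0.94980331 0.14468119 0.17982449] 0.13606419776885917
```

Now I'll release gently, rise straight up and verify.

```bash
python3 -m handwheel '[[0,0,0,0,0,0,0.016],[0,0,0,0,0,0,0.03],[0,0,0,0,0,0,0.04],[0,0,0,0,0,0,0.04],[0,0,0,0,0,0,0.04],[0,0,0,0,0,0.01,0.04],[0,0,0,0,0,0.03,0.04],[0,0,0,0,0,0.06,0.04]]' 10
python3 -m handwheel '[[0,0,0,0,0,0.04,0.04],[0,0,0,-0.005,0,0.08,0.04],[0,0,0,-0.005,0,0.12,0.04],[0,0,0,-0.005,0,0.14,0.04],[0,0,0,-0.005,0,0.14,0.04],[0,0,0,-0.005,0,0.14,0.04],[0,0,0,-0.005,0,0.14,0.04],[0,0,0,-0.005,0,0.14,0.04]]'
python3 - <<'E'
from h import *
for i in range(6): eyes.camera("scene")
s=sensors.read_state();print(s["clock"],s["tool_pos"],s["joint_vel"].round(3))
im=eyes.camera("wrist");cv2.imwrite("pics/w10.png",im);meas(im,c=(.4365,.248))
for c in("scene","side"):
    eyes.camera(c)
    for d in spotter.landmark_of(c,"pine_center")[:1]: print(c,d)
E
```

```text
clock: 11.92
tool_pos: [0.4347, 0.2467, 0.1728]
tcp_rot: [-3.137, -0.002, 2.444]
force: [0.2, -0.7, -0.6]
width: 0.427
finger_force: 0.0
clock: 12.58
tool_pos: [0.4305, 0.2472, 0.312]
tcp_rot: [-3.138, -0.002, 2.444]
force: [0.1, -0.4, -0.3]
width: 0.423
finger_force: 0.0
12.8833 [0.43126669 0.24763784 0.3130974 ] [ 0.    -0.002 -0.007  0.001 -0.001  0.   ]
white 792 z 0.154 r 0.0357 ang 173.6 dir -167.4 len 0.0040 axis [0.4186 0.2559]
white 792 z 0.11 r 0.0315 ang -176.4 dir -167.4 len 0.0045 axis [0.4224 0.2499]
yellow 1967 z 0.154 r 0.0345 ang 140.9 dir 139.6 len 0.0090 axis [0.4215 0.2597]
yellow 1967 z 0.11 r 0.0282 ang 140.2 dir 139.6 len 0.0101 axis [0.4262 0.2564]
scene {'position': [182.7, 281.8], 'score': 0.65}
side {'position': [218.0, 272.1], 'score': 0.6}
```

```bash
python3 - <<'E'
from h import *
im=cv2.imread("pics/w10.png");c=np.array([.4365,.248]);k=6
cr=cv2.resize(im,None,fx=k,fy=k,interpolation=cv2.INTER_CUBIC);hsv=cv2.cvtColor(cr,cv2.COLOR_BGR2HSV)
m=cv2.inRange(hsv,(0,0,110),(180,40,255))
n,l,st,ce=cv2.connectedComponentsWithStats(m)
for i in range(1,n):
    p=atz("wrist",(ce[i]+.5)/k-.5,.154)[:2]
    if 100<st[i,4]<9000 and np.linalg.norm(p-c)<.04:
        ys,xs=np.nonzero(l==i);q=np.array([atz("wrist",((a+.5)/k-.5,(b+.5)/k-.5),.154)[:2] for a,b in zip(xs[::5],ys[::5])])
        w,V=np.linalg.eigh(np.cov(q.T));d=V[:,1];print(st[i],p.round(4),np.linalg.norm(p-c).round(4),"ang",np.degrees(np.arctan2(*(p-c)[::-1])).round(1),"dir",np.degrees(np.arctan2(d[1],d[0])).round(1),"len",np.ptp((q-p)@d).round(4))
E
```

```text
[1453  864  105   87 4028] [0.4042 0.2587] 0.0341 ang 161.7 dir 80.8 len 0.0208
[1567  972   22   92 1774] [0.4283 0.255 ] 0.0107 ang 139.4 dir 138.7 len 0.0169
```

The white line (139°) now lies at the yellow mark (about 140°), the block hasn't moved and the gripper is clear.

```bash
python3 -c "
from bench import workorder
print(workorder.finish_job())"
```

```text
the job is handed in; nothing more can be done
None
```

The job is handed in: I turned the knob of the clamp with the block clockwise to touch and then 45° more, ending within about 1° of the yellow mark, then let go, leaving the block in place and the empty clamp untouched.

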